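# Drain the stained slides by tipping the stainer's cradle

### The job

The staining time is up for the purple slides: with a fingertip on its black tabs, gently push over their cradle into the drain position, take your hand off and let it drain there by itself for about three seconds, then push it back until it rests level. The slides are wet smears, so do not touch the glass, and do not grip, lift or shift the stainer. Leave the stainer with the pale slides, the bottles and the staining jar alone.

Things in the scene. Friction and masses are not known exactly. Their poses are not given: they have to be found in the camera images.
- stainer_purple: bench slide stainer with three deep purple slides: steel drip trough 150 x 150 x 28 mm on rubber feet, two end uprights 87 mm high, 135 mm apart, and between them a tipping steel cradle with the slides side by side. Loose, 1.7 to 2.6 kg in all. Origin under the trough's middle at bench height, x towards its back edge (away from the robot at yaw 0), y along the axle, z up
- cradle_purple (a joint): tilt of that stainer's cradle in rad: 0 = level on its back buffers, 0.80 (about 46 degrees) = drain position on its front stop. Growing means that the front edge goes down and the back edge up. No spring: the cradle is top heavy and balances near 0.5 rad; below that its weight takes it back level, above that it drops into the drain position by itself. A push of about 1 N on a tab is enough
- front_tab_purple (a point): centre of the upper face of the black finger tab on the front (drain) edge of the cradle. Tab 24 mm deep (away from the axle) by 36 mm wide and 5 mm thick; this point moves with the cradle. Level, it is 50 mm in front of the axle and 27 mm above it (101 mm over the bench)
- back_tab_purple (a point): centre of the upper face of the like black tab on the back edge; moves with the cradle. Level, it is 74 mm behind the axle and 27 mm above it; in the drain position 32 mm behind and 72 mm above. From there push it backwards first and then down, along its arc; pressed straight down it can wedge
- axle_purple (a point): middle of the cradle's axle, 74 mm over the bench; the axle runs along the stainer's own y
- slides_purple: the three purple stained glass slides lying in the cradle (each 76 x 26 mm, long side across the axle, a white frosted field at the back end). Origin on the axle, turning with the cradle; level, the glass covers from 26 mm in front of the axle to 50 mm behind it, 42 mm to each side, its upper face 23 mm above the axle. Both steel edges rise 2 mm higher than the glass
- stainer_pale: a second stainer of the same build and frame, with three pale cream-coloured slides (the two may have changed places)
- cradle_pale (a joint): tilt of the other stainer's cradle, as above; 0 = level
- red_bottle: square red stain bottle, 42 x 42 x 104 mm, origin under its middle
- blue_bottle: square blue stain bottle, 42 x 42 x 104 mm, origin under its middle
- clear_bottle: square pale grey stain bottle with white cap, 42 x 42 x 104 mm, origin under its middle
- microscope: fixed microscope right of the stainers, origin under its middle; reaches about 110 mm to each side of it and 130 mm towards the robot, and with its camera and cable 0.6 m high: pass in front of it with the arm drawn in, not over it
- staining_jar: staining jar, purple with a white lid, 50 x 60 x 106 mm, origin under its middle

How it is judged:
By the outcome, as a careful person would: the job done as asked, in the order asked, and still so for the second after the job is handed in, with the robot touching nothing.
It also fails if it takes over 54 s, if anything falls off the work surface, if the arm or the gripper's body presses on something with over 40 N, if the wrist force passes 120 N, or if a joint passes its speed limit or range.

### The arm

A 7-joint arm with a two-finger parallel gripper is mounted at the origin on a cart in front of the work surface, level with it; the furniture and walls round the work are solid. World frame = base frame: x ahead of the robot, y to its left, z up, the work surface at z = 0. Lengths are in m, angles in rad, forces in N, time in s.
With the tool pointing down it reaches from about 0.4 to 0.75 m from the base axis. Payload 19.5 kg.
Tool frame: the origin (TCP) lies at the very end of the fingers, on their centre line; the grasp point (between the pads) lies 19 mm behind it; z points along the fingers, y is the line along which they close (so a half turn about z gives the same grasp; the last joint's range is limited). The gripper opens to 85 mm and grips with 20 to 120 N. Pads are 22 mm wide; open, the fingers measure 114 mm over their backs; the gripper's body (76 mm by 85 mm) begins 54 mm behind the grasp point. The pads swing forward as they close: fully open they stand 13 mm farther back than shut.
Start: joints at [-1.328, 0.707, -0.028, 1.485, 0.022, 0.951, -0.075], TCP at [0.162, 0.552, 0.194] pointing down, gripper open.
Joint ranges: [-2.71, 2.71], [-0.32, 2.16], [-1.57, 1.52], [0, 2.45], [-1.46, 4.6], [0, 2.02], [-2.83, 2.83]. Speed limits (rad/s): [1.89, 1.89, 2.57, 2.57, 3.01, 3.01, 3.01].

### API

Orientations are given as a unit quaternion [x, y, z, w].
In Python, from plant import r, grab_frame, close_job, recognise, trace, tip_of gives the robot as it stands. The module is installed in compiled form; this text tells all that it offers.
- The arm moves only by the shell command python3 -m pendant 'ROWS' [OPENING]. ROWS is JSON, a list of rows, each a list of 4 numbers: the shift along the tool's x, y, z normalised to -1 to 1, where 1 is 0.05 m, then the turn about the tool's z normalised to -1 to 1, where 1 is 10 degrees. In form: [[tx, ty, tz, twist], ...]. A call has 1 to 20 rows; each row shifts and turns the commanded pose from where the row before left it, along the tool's axes as they then stand; what a row does not reach is not made up. A row lasts 1/8 s, in which the tool goes at most 62.5 mm and 10.7 degrees, less where a joint would pass 70% of its speed; a pose out of reach is approached as far as the arm can. A call with a number of a shift or a turn outside -1 to 1 is refused whole. A call with a gripper value outside its range is refused whole. OPENING is the gripper command: -1 is fully open, 1 is shut, values between are in proportion, set as the call begins (- or left out, the last holds). The fingers move at their own pace and stop on an object; the grip force is fixed at half the most. Time passes only in rows, so rows that do not move let the fingers close. It gives the time, the measured TCP pose, the force, the opening and the grip force at its end, in the units of the state.
- r.state(): the state, without advancing time (a new reading comes with each control period).
- grab_frame(name): name is "scene" or "top"; returns a dict with "frame" (420x560x3 uint8, red, green, blue), "z_map" (420x560 float32, m along the optical axis (not along the pixel's ray), 0 where there is no reading), "K" (3x3 intrinsics, pixels), "rvec" (rotation vector, rad) and "tvec" (3), from world to camera coordinates, as OpenCV has them. Camera axes: x right, y down, z forward; pixel columns grow to the right and rows downward; lengths in m; the calibration is good to about 2 mm. A picture is of the moment at which its call begins.
- close_job(): hands the job in; it is judged then, once.
Trained networks look in a picture, given as the dict that the camera call returned (one of the last four; its "shot" number tells which), for a name from the list of things; names that differ only in an ending like _2 or _b are one class to them, and where a whole thing is asked for, a point or a joint stands for the part that bears it (a point fixed in the world has none). Each returns a list of dicts, best first, with "conf" (0 to 1); they miss things now and then, are a little off and sometimes report something else, mostly with a low value. They report only what shows in the picture. A call takes as long as a camera call.
- recognise(picture, target): "centre" ([x, y, z] in m, in world coordinates, good to about 4 mm: the middle of the surface that is visible of it).
- trace(picture, target): "mask" (420x560 bool, what is visible of it).
- tip_of(picture, target): "centre" ([x, y, z] in m, in world coordinates, good to about 4 mm: a listed point, or the origin of a listed thing).
The state is a dict: "clock": time; "joints": joint angles; "joint_velocities": joint speeds; "tau": joint torques, N m; "tool_pos": TCP position; "orientation": TCP orientation; "ft_force": force on the tool from outside, world axes, zero at the start; "torque": the same for the moment, N m; "opening": opening from 0.0 (shut) to 1.0 (fully open); "gripper_force": force on a finger pad.
Only numpy, scipy, OpenCV 4.12 (cv2) and the standard library are available. Lean on these libraries where they do the work, as an engineer would, in place of code of your own. Each camera call takes 0.05 s, during which the arm holds its last target. There are 200 camera calls.

## Working session

There is one attempt and no reset: what is moved stays moved. The work goes in short steps, Python scripts to look and compute and a shell command to move; the robot and the scene stay as the last step left them, time stands still between calls to the robot, and variables do not carry over. Pictures are saved under pics/ and viewed, at most 10 in all, crops included, and the job is handed in when it is done.

```bash
mkdir -p pics; cat > h.py <<'E'
from plant import *
import numpy as np, cv2
from scipy.spatial.transform import Rotation as R
def save(p,n): cv2.imwrite('pics/'+n,p['frame'][:,:,::-1])
def st():
    s=r.state(); print('t',round(s['clock'],2),'p',np.round(s['tool_pos'],4),'F',np.round(s['ft_force'],1),'op',round(s['opening'],2)); print(np.round(R.from_quat(s['orientation']).as_matrix(),3).tolist(),np.round(s['joints'],2)); return s
E
python3 - <<'E'
from h import *
st()
for c in ('scene','top'):
    p=grab_frame(c); save(p,c+'0.png')
    for n in ('front_tab_purple','back_tab_purple','axle_purple','stainer_purple','stainer_pale','red_bottle','blue_bottle','clear_bottle','staining_jar','microscope'):
        print(c,n,[(np.round(d['centre'],3).tolist(),round(d['conf'],2)) for d in tip_of(p,n)[:2]])
E
```

```text
t 0.0 p [0.1615 0.5516 0.1931] F [-0.7  0.5 -0.3] op 1.0
[[-0.96, 0.281, -0.0], [0.281, 0.96, -0.001], [0.0, -0.001, -1.0]] [-1.33  0.71 -0.03  1.48  0.02  0.95 -0.08]
scene front_tab_purple [([0.42, 0.16, 0.106], 0.82)]
scene back_tab_purple [([0.542, 0.147, 0.104], 0.96)]
scene axle_purple [([0.471, 0.154, 0.074], 0.85)]
scene stainer_purple [([0.469, 0.161, 0.003], 0.86)]
scene stainer_pale [([0.466, 0.386, -0.001], 0.77)]
scene red_bottle [([0.655, 0.266, -0.004], 0.83)]
scene blue_bottle [([0.47, 0.162, 0.003], 0.51)]
scene clear_bottle [([0.528, 0.565, -0.001], 0.88)]
scene staining_jar [([0.663, 0.069, -0.0], 0.87)]
scene microscope []
top front_tab_purple [([0.428, 0.163, 0.1], 0.66)]
top back_tab_purple [([0.544, 0.149, 0.102], 0.64)]
top axle_purple [([0.472, 0.155, 0.071], 0.77), ([0.472, 0.384, 0.002], 0.29)]
top stainer_purple [([0.466, 0.153, -0.003], 0.8)]
top stainer_pale [([0.471, 0.383, -0.002], 0.7)]
top red_bottle [([0.661, 0.264, 0.004], 0.59)]
top blue_bottle [([0.402, 0.55, 0.0], 0.61)]
top clear_bottle [([0.531, 0.567, -0.002], 0.6)]
top staining_jar [([0.667, 0.07, 0.002], 0.77)]
top microscope []
```

View pics/scene0.png

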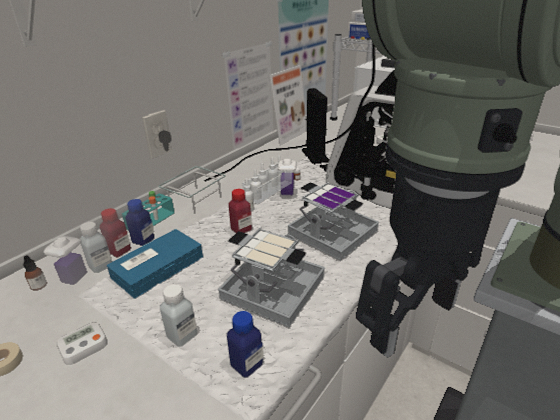

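View pics/top0.png

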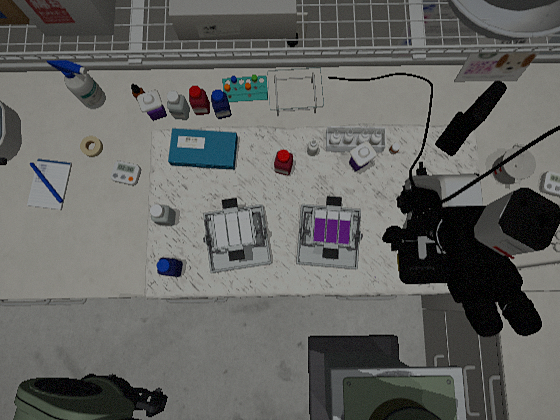

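The purple stainer is on the right: its tabs are at about (325,254) and (333,200) in the top view. The pale stainer is at (237,238). The network positions agree with this, with the axle at about (0.4715, 0.1545) and yaw about -6°. I'll go above and just in front of the front tab with the gripper shut.

```bash
python3 -m pendant '[[0,0,0,-1],[-0.3,-0.4,0,0],[-0.55,-0.68,0,0],[-0.55,-0.68,0,0],[-0.55,-0.68,0,0],[-0.55,-0.68,0,0],[-0.55,-0.68,0,0],[-0.55,-0.68,0,0],[-0.55,-0.68,0,0],[-0.55,-0.68,0,0],[-0.55,-0.68,0,0],[-0.55,-0.68,0,0],[0,0,0,0],[0,0,0,0]]' 1
cat >> h.py <<'E'
A=np.array([.4715,.1545,.074]); YAW=-6
def rel():
    s=st(); M=R.from_euler('z',YAW,degrees=True).as_matrix(); print('TCP rel axle mm',np.round(M.T@(s['tool_pos']-A)*1000,1))
E
python3 - <<'E'
from h import *
rel()
p=grab_frame('top'); save(p,'top1.png')
for n in ('front_tab_purple','back_tab_purple','axle_purple'):
    print(n,[(np.round(d['centre'],3).tolist(),round(d['conf'],2)) for d in tip_of(p,n)[:2]])
p=grab_frame('scene'); cv2.imwrite('pics/s1.png',cv2.resize(p['frame'][120:300,240:440,::-1],None,fx=3,fy=3))
E
```

```text
clock: 2.85
tool_pos: [0.41, 0.1625, 0.1936]
orientation: [0.055, 0.998, 0.0, -0.0]
ft_force: [0.7, 0.1, 0.0]
opening: 0.003
gripper_force: 0.0
t 2.85 p [0.41   0.1625 0.1936] F [0.7 0.1 0. ] op 0.0
[[-0.994, 0.11, -0.0], [0.11, 0.994, 0.0], [0.0, 0.0, -1.0]] [-0.35  0.52 -0.16  1.94  0.13  0.69  0.87]
TCP rel axle mm [-62.    1.5 119.6]
front_tab_purple []
back_tab_purple [([0.545, 0.152, 0.104], 0.73)]
axle_purple []
```

View pics/s1.png

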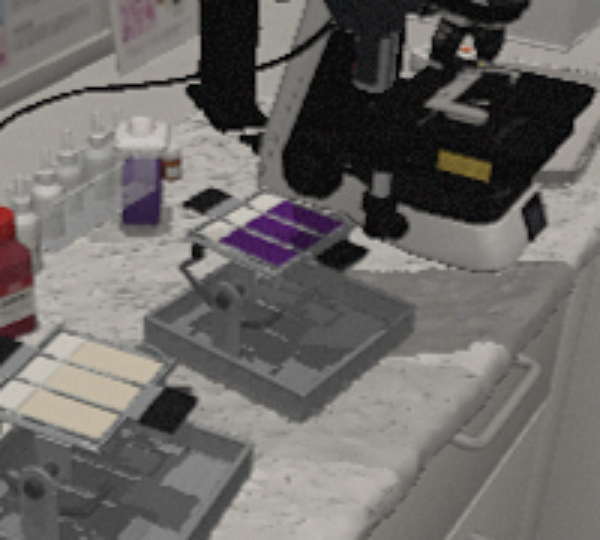

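The gripper (black, around (230,60) in the crop) is above the front tab at (342,252). I'll go down to just above the tab.

```bash
python3 -m pendant '[[-0.08,0,0.5,0],[0,0,0.6,0],[0,0,0.5,0],[0,0,0.1,0],[0,0,0,0]]'
python3 - <<'E'
from h import *
rel()
p=grab_frame('scene'); cv2.imwrite('pics/s2.png',cv2.resize(p['frame'][160:280,270:420,::-1],None,fx=4,fy=4))
E
```

```text
clock: 3.72
tool_pos: [0.4142, 0.1619, 0.109]
orientation: [0.055, 0.998, -0.0, 0.0]
ft_force: [-0.1, -1.1, -0.1]
opening: -0.005
gripper_force: 0.0
t 3.73 p [0.4142 0.1619 0.109 ] F [-0.1 -1.1 -0.1] op -0.01
[[-0.994, 0.11, 0.0], [0.11, 0.994, -0.0], [-0.0, -0.0, -1.0]] [-0.38  0.67 -0.12  2.04  0.18  0.43  0.83]
TCP rel axle mm [-57.8   1.3  35. ]
```

View pics/s2.png

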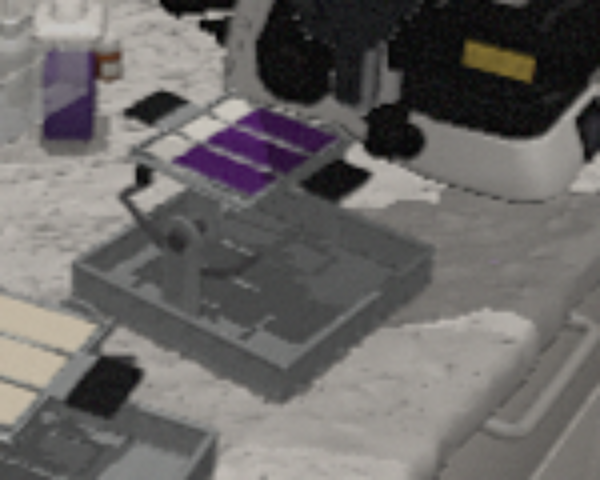

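The gripper does not show where it should. I'll check the full views.

```bash
python3 - <<'E'
from h import *
im=[]
for c in ('scene','top'):
    p=grab_frame(c); f=p['frame'][:,:,::-1].copy()
    for q in ([.4142,.1619,.109],[.4218,.1597,.101],[.545,.147,.101]):
        u=cv2.projectPoints(np.array([q]),p['rvec'],p['tvec'],p['K'],None)[0].ravel(); cv2.circle(f,tuple(int(v) for v in u),3,(0,255,0),1)
    im.append(f[:, :400] if c=='top' else f[:,160:])
cv2.imwrite('pics/b.png',np.hstack([i for i in im]))
E
```

```text
(no output)
```

View pics/b.png

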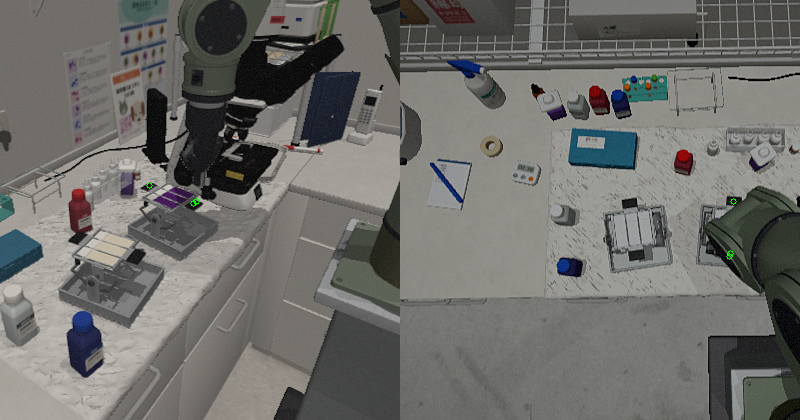

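```bash
python3 - <<'E'
from h import *
p=grab_frame('scene'); M=cv2.Rodrigues(p['rvec'])[0]; t=p['tvec'].ravel()
v,u=np.mgrid[130:215:5,335:390:4]; z=p['z_map'][v,u]
P=np.linalg.inv(p['K'])@np.stack([u*z,v*z,z]).reshape(3,-1)
W=((M.T@(P-t[:,None])).T).reshape(v.shape+(3,))
print('cols',u[0])
for i in range(v.shape[0]): print(v[i,0],' '.join('%d,%d,%d'%tuple(w*100) for w in W[i]))
f=p['frame'][110:230,290:440,::-1]; cv2.imwrite('pics/s3.png',cv2.convertScaleAbs(cv2.resize(f,None,fx=5,fy=5,interpolation=cv2.INTER_CUBIC),alpha=2.2,beta=20))
E
```

```text
cols [335 339 343 347 351 355 359 363 367 371 375 379 383 387]
130 81,-44,0 58,-5,16 56,-4,17 54,-2,18 42,19,27 41,19,27 40,19,28 40,19,28 39,19,28 38,18,28 38,18,28 37,17,28 66,-54,0 45,-4,19
135 78,-40,0 58,-5,15 55,-2,16 56,-5,15 42,19,26 41,19,27 40,19,27 40,18,26 40,16,26 40,15,25 40,13,25 65,-49,0 62,-44,1 44,-4,18
140 57,-2,14 57,-4,14 56,-4,14 55,-5,14 42,19,25 41,20,26 40,19,26 40,17,25 40,16,25 40,15,24 39,15,25 40,11,23 39,10,23 44,-4,17
145 59,-5,12 57,-4,12 56,-5,12 55,-4,13 41,20,25 41,20,25 40,19,25 40,18,24 39,17,24 39,15,23 39,14,23 39,12,22 48,-10,12 47,-11,12
150 58,-4,11 57,-5,11 56,-4,11 42,21,24 41,21,24 41,19,24 40,19,24 40,17,23 39,17,23 39,15,23 40,12,21 39,11,21 46,-7,13 44,-5,14
155 58,-4,9 43,22,23 42,22,23 41,22,23 40,21,23 40,20,23 40,18,22 40,17,22 39,17,22 39,15,21 39,13,21 46,-4,13 44,-3,13 43,-4,13
160 58,-5,7 57,-5,8 42,21,22 41,21,22 40,21,22 40,20,22 41,17,21 40,17,21 39,16,21 40,14,20 45,-1,12 44,0,13 44,-2,13 43,-2,12
165 58,-5,6 57,-4,7 55,-3,7 42,19,20 41,20,21 40,20,21 41,16,19 40,17,20 40,15,19 45,1,12 44,1,12 44,0,11 42,0,12 42,0,13
170 57,
[... 333 characters left out ...]
 45,-7,4 43,-6,5
185 58,-5,0 57,-5,0 54,-2,2 53,-2,2 53,-5,1 41,16,15 40,17,15 40,16,15 45,1,7 45,0,6 45,-3,4 45,-4,4 44,-4,4 43,-5,4
190 48,12,9 48,12,9 47,11,9 46,10,9 46,8,8 52,-5,0 50,-4,1 46,2,6 45,2,6 44,1,6 45,-2,3 44,-2,4 43,-2,4 42,-2,4
195 47,14,9 46,13,9 46,13,9 45,13,9 44,12,9 44,11,9 50,-4,0 46,2,4 45,2,4 45,-1,2 44,-2,2 44,-2,3 42,-2,3 42,-2,3
200 46,16,9 45,16,9 44,15,9 44,15,10 43,14,10 42,14,10 49,-1,0 48,-2,0 47,-3,0 46,-2,0 44,-2,1 43,-2,1 42,-2,2 41,-2,2
205 45,18,9 44,17,9 43,17,9 43,17,10 42,16,10 41,16,9 41,15,10 47,0,0 46,-1,0 45,-1,0 44,-1,0 43,-2,0 42,-2,0 41,-2,1
210 44,20,9 49,7,1 48,8,2 47,8,2 46,8,3 45,8,3 46,2,0 46,1,0 45,1,0 44,0,0 43,0,0 42,0,0 41,0,0 41,-1,0
```

View pics/s3.png

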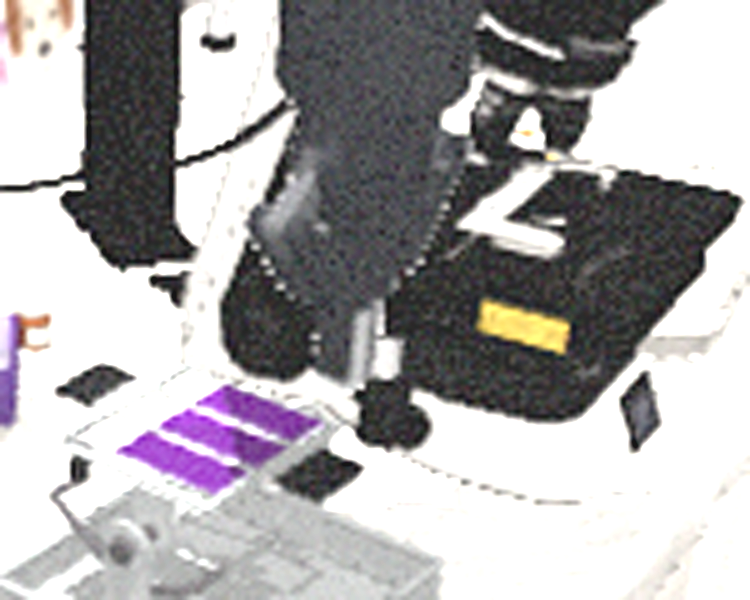

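The zoom shows the fingertip at about (345,380), clearly above the front tab at (320,475). Depth puts the tip near z = 0.14, while the state says 0.109. I'll go down in small steps and track the real tip by depth.

```bash
cat >> h.py <<'E'
def cloud(p):
    M=cv2.Rodrigues(p['rvec'])[0]; z=p['z_map']; v,u=np.mgrid[:420,:560]
    P=np.linalg.inv(p['K'])@np.stack([u*z,v*z,z]).reshape(3,-1)
    W=(M.T@(P-p['tvec'].reshape(3,1))).T.reshape(420,560,3); W[z==0]=np.nan; return W
def relcloud(W): return (W-A)@R.from_euler('z',YAW,degrees=True).as_matrix()*1000
def look():
    rel(); s=r.state(); p=grab_frame('scene'); W=cloud(p)
    q=relcloud(W); t=(s['tool_pos']-A)@R.from_euler('z',YAW,degrees=True).as_matrix()*1000
    m=(abs(q[...,0]-t[0])<20)&(abs(q[...,1]-t[1])<20)&(q[...,2]>t[2]-8)&(q[...,2]<t[2]+70)
    k=q[m]; print('near tool: n',len(k)); 
    if len(k): k=k[np.argsort(k[:,2])]; print('lowest',np.round(k[:12:3],0).tolist())
    for n in ('cradle_purple',):
        pm=trace(p,n)
        if pm:
            g=q[pm[0]['mask']&(abs(q[...,0])<70)&(abs(q[...,1])<40)&(q[...,2]>0)]
            purple=p['frame'].astype(int); 
    pu=p['frame'].astype(int); mk=(pu[...,2]>pu[...,1]+35)&(pu[...,0]>pu[...,1]+15)&(abs(q[...,0])<60)&(abs(q[...,1])<45)&(q[...,2]>-30)&(q[...,2]<90)
    g=q[mk]; 
    if len(g)>30: c=np.polyfit(g[:,0],g[:,2],1); print('purple n',len(g),'tilt',round(float(np.arctan(c[0])),3),'z0',round(c[1],1))
    return p
E
python3 -m pendant '[[0,0,0.08,0],[0,0,0.08,0],[0,0,0.08,0],[0,0,0.08,0],[0,0,0,0]]'
python3 - <<'E'
from h import *
look()
E
```

```text
clock: 4.55
tool_pos: [0.414, 0.1616, 0.0923]
orientation: [0.055, 0.998, -0.0, -0.0]
ft_force: [0.1, 0.1, 0.1]
opening: -0.0
gripper_force: 0.0
t 4.55 p [0.414  0.1616 0.0923] F [0.1 0.1 0.1] op -0.0
[[-0.994, 0.11, -0.001], [0.11, 0.994, -0.0], [0.0, -0.0, -1.0]] [-0.38  0.71 -0.11  2.06  0.18  0.38  0.82]
TCP rel axle mm [-57.9   1.   18.3]
near tool: n 270
lowest [[-61.0, -7.0, 22.0], [-61.0, -4.0, 23.0], [-48.0, 19.0, 24.0], [-57.0, 17.0, 24.0]]
purple n 319 tilt -0.003 z0 23.6
```

No tilt and no force, so the real tip is well above the reported TCP. I'll measure the offset.

```bash
cat >> h.py <<'E'
def tip(zmin=31):
    s=r.state(); p=grab_frame('scene'); q=relcloud(cloud(p)); t=(s['tool_pos']-A)@R.from_euler('z',YAW,degrees=True).as_matrix()*1000
    m=(abs(q[...,0]-t[0])<30)&(abs(q[...,1]-t[1])<30)&(q[...,2]>zmin)&(q[...,2]<zmin+50)
    for lo in range(zmin,zmin+50,6):
        k=q[m&(q[...,2]>=lo)&(q[...,2]<lo+6)]
        if len(k): print(lo,len(k),'x',k[:,0].min().round(),k[:,0].max().round(),'y',k[:,1].min().round(),k[:,1].max().round(),'zmin',k[:,2].min().round(1))
    return p
E
python3 - <<'E'
from h import *
tip()
E
```

```text
55 15 x -70.0 -49.0 y -5.0 8.0 zmin 55.6
61 25 x -70.0 -53.0 y -4.0 14.0 zmin 61.0
67 30 x -70.0 -52.0 y -8.0 16.0 zmin 67.2
73 31 x -70.0 -52.0 y -7.0 15.0 zmin 73.0
79 11 x -70.0 -52.0 y -5.0 16.0 zmin 79.1
```

The real tip is about 35 mm above the reported TCP, with x from -70 to -49. From here I'll work from the seen tip. I'll shift 3 mm outward and go down to near contact.

```bash
python3 -m pendant '[[0.06,0.06,0.14,0],[0,0,0.14,0],[0,0,0.1,0],[0,0,0.06,0],[0,0,0,0]]'
python3 - <<'E'
from h import *
look()
tip(29)
E
```

```text
clock: 5.32
tool_pos: [0.4114, 0.1648, 0.0704]
orientation: [0.055, 0.998, -0.0, -0.0]
ft_force: [0.1, 0.5, -0.3]
opening: 0.001
gripper_force: 0.0
t 5.33 p [0.4114 0.1648 0.0704] F [ 0.1  0.5 -0.3] op 0.0
[[-0.994, 0.11, -0.0], [0.11, 0.994, -0.0], [0.0, -0.0, -1.0]] [-0.4   0.75 -0.09  2.09  0.19  0.31  0.81]
TCP rel axle mm [-60.8   4.   -3.6]
near tool: n 223
lowest [[-41.0, 16.0, 22.0], [-61.0, -16.0, 23.0], [-62.0, 17.0, 24.0], [-62.0, 2.0, 24.0]]
purple n 323 tilt -0.001 z0 23.6
29 5 x -68.0 -44.0 y 9.0 18.0 zmin 29.2
35 13 x -73.0 -54.0 y 1.0 12.0 zmin 36.3
41 27 x -73.0 -55.0 y -3.0 18.0 zmin 41.0
47 35 x -74.0 -54.0 y -2.0 19.0 zmin 47.1
53 28 x -73.0 -55.0 y -1.0 19.0 zmin 53.3
59 35 x -73.0 -54.0 y -5.0 19.0 zmin 59.2
65 30 x -73.0 -55.0 y -3.0 19.0 zmin 65.2
71 18 x -75.0 -68.0 y -5.0 18.0 zmin 71.0
77 7 x -75.0 -71.0 y -10.0 17.0 zmin 77.6
```

```bash
python3 -m pendant '[[0,-0.14,0,0],[0,0,0.06,0],[0,0,0.06,0],[0,0,0.06,0],[0,0,0.06,0],[0,0,0.06,0],[0,0,0.06,0],[0,0,0,0]]'
python3 - <<'E'
from h import *
look()
E
```

```text
clock: 6.48
tool_pos: [0.4108, 0.158, 0.0524]
orientation: [0.055, 0.998, -0.0, -0.0]
ft_force: [-1.1, -0.0, 0.4]
opening: -0.0
gripper_force: 0.2
t 6.47 p [0.4108 0.158  0.0524] F [-1.1 -0.   0.4] op -0.0
[[-0.994, 0.11, -0.0], [0.11, 0.994, -0.0], [0.0, -0.0, -1.0]] [-0.4   0.79 -0.07  2.11  0.21  0.25  0.81]
TCP rel axle mm [-60.8  -2.9 -21.6]
near tool: n 219
lowest [[-65.0, -11.0, 9.0], [-66.0, 6.0, 10.0], [-65.0, 5.0, 12.0], [-66.0, 10.0, 12.0]]
purple n 401 tilt 0.214 z0 24.2
```

The cradle tilts as planned, 0.21 rad so far. I'll keep going slowly past the balance point and follow it down.

```bash
python3 -m pendant '[[0,0,0.06,0],[0,0,0.06,0],[0,0,0.06,0],[0,0,0.06,0],[0,0,0.06,0],[0,0,0.06,0],[0,0,0.06,0],[0,0,0.06,0],[0,0,0.06,0],[0,0,0,0]]'
python3 - <<'E'
from h import *
p=look(); cv2.imwrite('pics/s4.png',cv2.resize(p['frame'][110:230,290:440,::-1],None,fx=4,fy=4))
E
```

```text
clock: 7.82
tool_pos: [0.4106, 0.1579, 0.0254]
orientation: [0.055, 0.998, -0.0, -0.0]
ft_force: [-0.8, -0.3, -0.4]
opening: -0.003
gripper_force: 0.0
t 7.83 p [0.4106 0.1579 0.0254] F [-0.8 -0.3 -0.4] op -0.0
[[-0.994, 0.11, -0.0], [0.11, 0.994, -0.0], [0.0, -0.0, -1.0]] [-0.41  0.85 -0.05  2.13  0.21  0.18  0.81]
TCP rel axle mm [-60.9  -2.9 -48.6]
near tool: n 304
lowest [[-74.0, -8.0, -56.0], [-76.0, 3.0, -55.0], [-76.0, -2.0, -55.0], [-75.0, -10.0, -54.0]]
purple n 332 tilt 0.797 z0 34.4
```

View pics/s4.png

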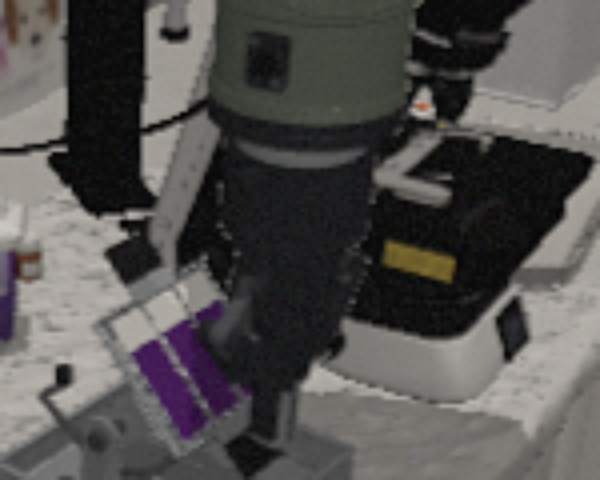

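The cradle is in the drain position at 0.797 rad, with the finger on the tab at about (270,420) in the crop. I'll lift off now and go above the back tab at about (130,260) while it drains.

```bash
python3 -m pendant '[[0,0,-0.2,0],[0,0,-0.5,0],[0,0,-0.6,0],[0,0,-0.6,0],[0,0,-0.3,0],[-0.4,0.04,0,0],[-0.5,0,0,0],[-0.42,0,0,0],[0,0,0,0]]'
python3 - <<'E'
from h import *
p=look(); tip(82)
E
```

```text
clock: 9.05
tool_pos: [0.4772, 0.1523, 0.1361]
orientation: [0.056, 0.998, 0.0, 0.0]
ft_force: [-1.3, -0.1, -0.4]
opening: 0.002
gripper_force: 0.0
t 9.05 p [0.4772 0.1523 0.1361] F [-1.3 -0.1 -0.4] op 0.0
[[-0.994, 0.111, 0.001], [0.111, 0.994, 0.0], [-0.001, 0.0, -1.0]] [-0.28  0.68 -0.16  1.83  0.17  0.64  0.92]
TCP rel axle mm [ 5.9 -1.6 62.1]
near tool: n 237
lowest [[17.0, 8.0, 54.0], [18.0, -15.0, 55.0], [23.0, 15.0, 55.0], [18.0, 7.0, 56.0]]
purple n 494 tilt 0.799 z0 34.4
94 1 x -1.0 -1.0 y 4.0 4.0 zmin 99.6
100 21 x -7.0 12.0 y -6.0 8.0 zmin 100.3
106 29 x -9.0 12.0 y -9.0 13.0 zmin 106.8
112 30 x -8.0 11.0 y -8.0 13.0 zmin 112.0
118 34 x -8.0 12.0 y -8.0 12.0 zmin 118.1
124 36 x -8.0 12.0 y -7.0 14.0 zmin 124.1
130 14 x -7.0 12.0 y -14.0 11.0 zmin 130.0
```

Still draining at 0.80, and the tip is clear at z = 98. I'll lower it to tip height 73 in front of the tab, finish the wait, then ease up to contact.

```bash
python3 -m pendant '[[0,0.0,0.2,0],[0,0,0.2,0],[0,0,0.1,0],[0,0,0,0],[0,0,0,0],[0,0,0,0],[0,0,0,0],[0,0,0,0],[0,0,0,0],[0,0,0,0],[0,0,0,0],[0,0,0,0],[-0.1,0,0,0],[-0.1,0,0,0],[-0.1,0,0,0],[0,0,0,0]]'
python3 - <<'E'
from h import *
p=look(); tip(62)
cv2.imwrite('pics/s5.png',cv2.resize(p['frame'][110:230,290:440,::-1],None,fx=4,fy=4))
E
```

```text
clock: 11.2
tool_pos: [0.4917, 0.1509, 0.1105]
orientation: [0.055, 0.998, -0.0, 0.0]
ft_force: [-0.0, 0.1, 0.3]
opening: 0.002
gripper_force: 0.0
t 11.2 p [0.4917 0.1509 0.1105] F [-0.   0.1  0.3] op 0.0
[[-0.994, 0.11, 0.0], [0.11, 0.994, -0.0], [-0.0, -0.0, -1.0]] [-0.28  0.74 -0.15  1.81  0.18  0.61  0.92]
TCP rel axle mm [20.5 -1.4 36.5]
near tool: n 424
lowest [[3.0, 11.0, 33.0], [1.0, -16.0, 35.0], [4.0, -1.0, 35.0], [1.0, 10.0, 36.0]]
purple n 503 tilt 0.795 z0 34.3
62 41 x 21.0 33.0 y -15.0 19.0 zmin 62.2
68 24 x 28.0 36.0 y -2.0 20.0 zmin 68.8
74 52 x 8.0 42.0 y -7.0 19.0 zmin 74.0
80 24 x 8.0 39.0 y -7.0 12.0 zmin 80.6
86 32 x 7.0 26.0 y -17.0 13.0 zmin 86.1
92 32 x 7.0 27.0 y -16.0 13.0 zmin 92.1
98 33 x 7.0 26.0 y -15.0 13.0 zmin 98.1
104 31 x 8.0 25.0 y -8.0 13.0 zmin 104.1
110 9 x 8.0 25.0 y -10.0 13.0 zmin 110.0
```

View pics/s5.png

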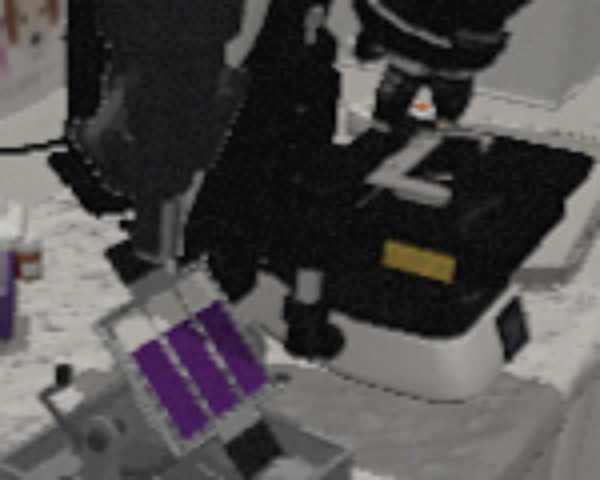

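The fingertip at (160,250) stands right in front of the back tab at (130,262), clear of the glass, and the drain time is up (about 3.2 s). I'll push backwards along the arc.

```bash
python3 -m pendant '[[-0.07,0,0,0],[-0.07,0,0,0],[-0.06,0,0.03,0],[-0.06,0,0.03,0],[-0.05,0,0.03,0],[-0.05,0,0.035,0],[-0.05,0,0.035,0],[0,0,0,0]]'
python3 - <<'E'
from h import *
p=look()
E
```

```text
clock: 12.35
tool_pos: [0.5118, 0.1487, 0.1024]
orientation: [0.055, 0.998, -0.0, -0.0]
ft_force: [-0.1, -0.5, -0.8]
opening: -0.001
gripper_force: 0.1
t 12.35 p [0.5118 0.1487 0.1024] F [-0.1 -0.5 -0.8] op -0.0
[[-0.994, 0.11, -0.0], [0.11, 0.994, -0.0], [0.0, -0.0, -1.0]] [-0.26  0.77 -0.15  1.75  0.18  0.63  0.94]
TCP rel axle mm [40.7 -1.5 28.4]
near tool: n 333
lowest [[22.0, 12.0, 39.0], [24.0, -9.0, 43.0], [22.0, 16.0, 43.0], [23.0, -1.0, 44.0]]
purple n 514 tilt 0.594 z0 29.0
```

Tilt is 0.594, exactly on the arc model. I'll continue along the arc until it is nearly level.

```bash
python3 -m pendant '[[-0.06,0,0.045,0],[-0.06,0,0.045,0],[-0.06,0,0.055,0],[-0.06,0,0.055,0],[-0.05,0,0.06,0],[-0.05,0,0.06,0],[-0.045,0,0.07,0],[-0.045,0,0.07,0],[-0.045,0,0.07,0],[-0.04,0,0.06,0],[-0.03,0,0.06,0],[-0.03,0,0.04,0],[0,0,0,0]]'
python3 - <<'E'
from h import *
p=look(); tip(26)
E
```

```text
clock: 14.08
tool_pos: [0.5404, 0.1456, 0.068]
orientation: [0.055, 0.998, -0.0, -0.0]
ft_force: [0.1, -0.6, 0.9]
opening: -0.003
gripper_force: 0.0
t 14.07 p [0.5404 0.1456 0.068 ] F [ 0.1 -0.6  0.9] op -0.0
[[-0.994, 0.11, -0.0], [0.11, 0.994, -0.0], [0.0, -0.0, -1.0]] [-0.24  0.86 -0.15  1.68  0.2   0.62  0.96]
TCP rel axle mm [69.5 -1.7 -6. ]
near tool: n 239
lowest [[53.0, 1.0, 21.0], [50.0, -4.0, 22.0], [80.0, 18.0, 23.0], [65.0, 18.0, 24.0]]
purple n 351 tilt -0.006 z0 23.6
26 65 x 43.0 84.0 y -15.0 27.0 zmin 26.0
32 11 x 57.0 76.0 y -6.0 5.0 zmin 32.4
38 28 x 57.0 76.0 y -9.0 12.0 zmin 38.3
44 26 x 57.0 75.0 y -10.0 13.0 zmin 44.1
50 27 x 57.0 76.0 y -8.0 14.0 zmin 50.0
56 33 x 56.0 75.0 y -9.0 13.0 zmin 56.4
62 23 x 56.0 75.0 y -7.0 13.0 zmin 62.4
68 19 x 56.0 65.0 y -15.0 13.0 zmin 68.2
74 4 x 57.0 61.0 y 5.0 14.0 zmin 74.1
```

The cradle is level. I'll lift away and check.

```bash
python3 -m pendant '[[0,0,-0.2,0],[0,0,-0.5,0],[0,0,-0.7,0],[0,0,-0.7,0],[0,0,-0.3,0],[0,0,0,0],[0,0,0,0],[0,0,0,0],[0,0,0,0]]'
python3 - <<'E'
from h import *
p=look(); cv2.imwrite('pics/s6.png',cv2.resize(p['frame'][110:310,200:440,::-1],None,fx=3,fy=3))
for n in ('axle_purple','front_tab_purple','stainer_purple','stainer_pale'):
    print(n,[(np.round(d['centre'],3).tolist(),round(d['conf'],2)) for d in tip_of(p,n)[:1]])
E
```

```text
clock: 15.35
tool_pos: [0.5402, 0.1456, 0.1877]
orientation: [0.055, 0.998, -0.0, -0.0]
ft_force: [0.8, 0.3, 0.6]
opening: -0.002
gripper_force: 0.0
t 15.35 p [0.5402 0.1456 0.1877] F [0.8 0.3 0.6] op -0.0
[[-0.994, 0.11, -0.001], [0.11, 0.994, -0.0], [0.001, -0.0, -1.0]] [-0.22  0.69 -0.19  1.55  0.15  0.92  1.  ]
TCP rel axle mm [ 69.3  -1.7 113.7]
near tool: n 171
lowest [[69.0, 4.0, 151.0], [62.0, 2.0, 153.0], [71.0, 5.0, 154.0], [66.0, 3.0, 154.0]]
purple n 359 tilt -0.001 z0 23.7
axle_purple [([0.47, 0.155, 0.073], 0.68)]
front_tab_purple [([0.421, 0.158, 0.106], 0.85)]
stainer_purple [([0.472, 0.161, 0.005], 0.76)]
stainer_pale [([0.467, 0.388, 0.0], 0.68)]
```

View pics/s6.png

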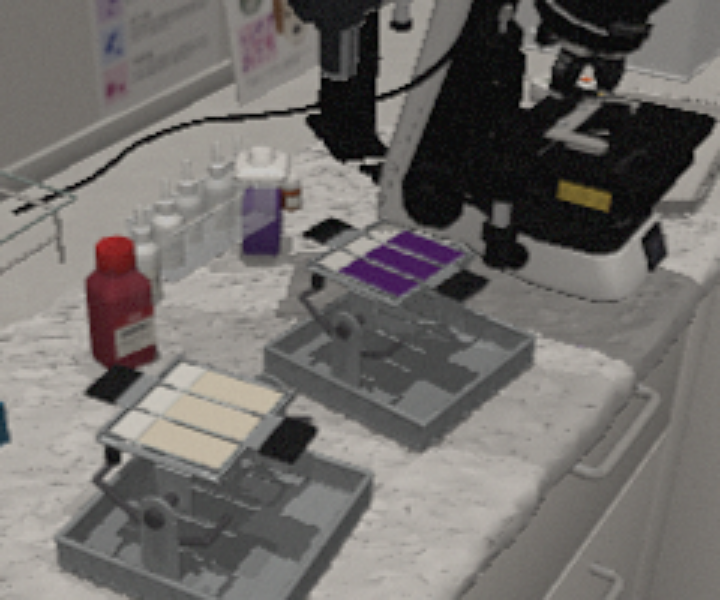

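The purple cradle at (390,262) is level, the stainer has not moved, and the finger is clear above at (345,60). Handing in.

```bash
python3 -c "
from plant import *
print(close_job())"
```

```text
the job is handed in; nothing more can be done
None
```

The purple slides were tipped into the drain position, drained untouched for about 3 s and pushed back level; the stainer did not move and the finger stayed on the tabs, and the job is handed in at about 15 s on the robot's clock.

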